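# Clip a stencil plate into the stencilling jig

## Task

Lift the sprung wire clip of the stencilling jig until it stays open, slide the longer of the two stencil plates under the guide lips and gently push it home so that it bears on the end stop, whose setting you must find by feel. Then bring the clip down onto the plate under control, never letting it snap shut, so that its foot clamps the plate, and let go; do not force the plate, and leave the shorter plate, the small jar and the piping nozzle alone.

Things in the scene. Friction and masses are not known exactly. Their poses are not given: they have to be found in the camera images.
- jig: Stencilling jig, screwed down: wooden bed 124 wide (y), 18 thick, from x -100 to 120 mm; origin under its centre line on the table, bed top at z 18. Plates enter at its -x end and slide along +x. 'Jig x, y, z' below are in this frame, mm. Posts at x 85, y +-43, up to z 58, carry the clip's hinge, a small spring at its +y side. Raised, the clip leaves the way in clear.
- mouth (a point): Point on the bed top, centred between the two guides at their near end (jig x 12, y 0, z 18). Aluminium guides, 12 mm high, run from jig x 12 to 72, inner faces at y +-36.5 (gap 73 mm); each has an inward lip, x 22 to 72, reaching in to y +-31.5, underside 9 mm above the bed. A flared lead-in stands before each guide, x -9 to 12.
- stop: Bracket of the end stop, fixed across the bed; origin at the bottom centre of its -x face (jig x 66, y 0, z 18), axes as the jig's. It carries a screw-set steel stop pad, 60 wide, 8 mm high, that does not yield: the pad's face stands 6 to 12 mm before the origin, set differently each time and not measured, so home (plate origin at jig x 0 to -6) must be found by feel.
- clip (a joint): Clip angle about its hinge, rad: 0 shut on nothing, grows as lifted, 1.45 fully open, about 0.10 with its foot on a plate. Over-centre spring: pulled shut below 0.75, pulled open and stays above 0.75, by about 0.3 N m (4 N at the grip bar; some 8 N of clamping at the foot). Let go in between, it snaps over at more than 3 rad/s.
- clip_hinge (a point): Centre of the clip's hinge line, which lies along jig y at jig x 85, z 46 mm.
- clip_grip (a point): Centre of the clip's round steel grip bar, 10 mm diameter, along jig y, 80 mm from the hinge line, joining two straight side wires (6 mm diameter, at y +-34, 62 mm free between). Shut, it is at jig x 5, z 46, 28 mm above the bed; opening swings it up and to +x. Pinch it between the wires, fingers closing along jig x; it can turn in the pinch.
- foot: Foot of the clip: rubber-covered round bar of 8 mm diameter, 56 long along jig y, carried 40 mm from the hinge in the direction of the grip bar and 23 mm under the wires. Origin at its centre.
- plate: The longer stencil plate, loose, bare aluminium 120 (x) by 70 (y) by 5 mm, about 0.15 kg, with a flower and three round holes; origin at the centre of its underside, its +x end goes in first. An upright black grip bar stands across it 12 mm from its -x end.
- plate_grip (a point): Middle of the longer plate's grip bar: 10 thick (x) by 44 (y) mm, from 5 to 31 mm above the plate's underside; the point is at plate x -48, y 0, z 18 mm.
- spare: The shorter stencil plate, 75 by 70 by 5 mm with the same grip bar and two round holes: not wanted. Origin at the centre of its underside.
- jar: Small colour jar with a white lid, 44 mm diameter, 45 mm high, on the table. Origin at its base centre.
- nozzle: Steel piping nozzle, a cone of 24 mm base diameter, 32 mm high, on the table. Origin at its base centre.
Things that resemble listed ones, but are neither listed nor needed, are in the scene too. What is shaped like the plate but green or yellow is not meant.

How it is judged:
By the outcome, as a careful person would: the job done as asked, in the order asked, and still so for the second after the job is handed in, with the robot touching nothing.
It also fails if it takes over 72 s, if anything falls off the work surface, if the arm or the gripper's body presses on something with over 40 N, if the wrist force passes 120 N, or if a joint passes its speed limit or range.

## Robot

A 6-joint arm with a two-finger parallel gripper is mounted at the origin on the work surface. World frame = base frame: x ahead of the robot, y to its left, z up, the work surface at z = 0. Lengths are in m, angles in rad, forces in N, time in s.
With the tool pointing down it reaches from about 0.35 to 0.775 m from the base axis. Payload 5.5 kg.
Tool frame: the origin (TCP) lies midway between the tips of the shut fingers; the grasp point (between the pads) lies 19 mm behind it; z points along the fingers, y is the line along which they close (so a half turn about z gives the same grasp; the last joint's range is limited). The gripper opens to 85 mm and grips with 20 to 120 N. Pads are 22 mm wide; open, the fingers measure 114 mm over their backs; the gripper's body (76 mm by 85 mm) begins 54 mm behind the grasp point. The pads swing forward as they close: fully open they stand 13 mm farther back than shut.
Start: joints at [-1.465, 0.313, 0.046, 1.304, 0, 1.431], TCP at [0.14, -0.558, 0.231] pointing down, gripper open.
Joint ranges: [-2.76, 2.76], [-0.86, 1.69], [-1.03, 1.26], [-2.2, 2.34], [-1.47, 1.5], [-3.14, 3.14]. Speed limits (rad/s): [2.57, 2.57, 3.14, 3.14, 3.14, 3.14].

## Interface

Orientations are given as a unit quaternion [w, x, y, z].
In Python, from workcell import telemetry, imaging, env gives the robot as it stands. The module is installed in compiled form; this text tells all that it offers.
- The arm moves only by the tool step_arm, never from a script. Its argument "moves" is a list of rows, each a list of 3 entries, a list of its own where there are three numbers: the shift along the tool's x, y, z in mm, then the turn, a rotation vector about the tool's x, y, z in rad, then the finger opening in mm, from 0 to 85.4. A call has 1 to 8 rows; each row is the pose to reach, as a shift and turn from the pose commanded when the call began, along the tool's axes at that moment; what a row does not reach only later rows make up. A row lasts 1/12 s, in which the tool goes at most 41.7 mm and 7.16 degrees, less where a joint would pass 70% of its speed; a pose out of reach is approached as far as the arm can. A call with a gripper value outside its range is refused whole. The fingers move at their own pace and stop on an object; "grip_force" is the grip in N (left out, the last holds). Time passes only in rows, so rows that repeat a pose let the fingers close. It gives the time, the measured TCP pose, the force, the opening and the grip force at its end, in the units of the state.
- telemetry.get_state(): the state, without advancing time (a new reading comes with each control period).
- imaging.read_camera(name): name is "scene" or "top" or "wrist"; returns the picture (480x640x3 uint8, red, green, blue); there is no depth.
- imaging.camera_params(name): a dict with "camera_matrix" (3x3 intrinsics, pixels), "D" ([k1, k2, p1, p2, k3] as OpenCV has them; the pictures are not rectified), "pose" (4x4, takes a point from camera to world coordinates). Camera axes: x right, y up, looking along -z (the intrinsics and any distortion apply to the point x, -y, -z); pixel columns grow to the right and rows downward; lengths in m; the calibration is good to about 2 mm. A picture is of the moment at which its call begins: read the wrist's pose just before it. camera_params takes no time and is no camera call; for the wrist camera it gives the pose at the moment of the call.
- env.hand_in(): hands the job in; it is judged then, once.
The state is a dict: "clock": time; "joint_pos": joint angles; "qvel": joint speeds; "tau": joint torques, N m; "tcp_pos": TCP position; "orientation": TCP orientation; "wrist_force": force on the tool from outside, world axes, zero at the start; "ft_torque": the same for the moment, N m; "finger_gap": finger opening in m; "grip_force": force on a finger pad.
Only numpy, scipy, OpenCV 4.12 (cv2) and the standard library are available. Lean on these libraries where they do the work, as an engineer would, in place of code of your own. Each camera call takes 0.05 s, during which the arm holds its last target. There are 200 camera calls.

## Working session

There is one attempt and no reset: what is moved stays moved. The work goes in short steps, Python scripts to look and compute and a tool call to move; the robot and the scene stay as the last step left them, time stands still between calls to the robot, and variables do not carry over. Pictures are saved under pics/ and viewed, at most 10 in all, crops included, and the job is handed in when it is done.

Besides the shell and the picture viewer there is one more tool, called after "Call:" as a command line: name --argument value ..., lists and objects as JSON in quotes. step_arm: Moves the arm, as the interface text tells. Its arguments: {"type":"object","properties":{"moves":{"type":"array"},"grip_force":{"type":"number"}},"required":["moves"]}

```bash
mkdir -p pics; python3 - <<'E'
from workcell import telemetry, imaging
import cv2,numpy as np
for n in ["scene","top"]:
    im=imaging.read_camera(n); cv2.imwrite(f"pics/{n}0.png",im[:,:,::-1])
    p=imaging.camera_params(n); print(n,np.round(p["camera_matrix"],1).tolist(),p["D"],np.round(p["pose"],3).tolist())
print(telemetry.get_state())
E
```

```text
scene [[437.9, 0.0, 327.1], [0.0, 437.9, 236.4], [0.0, 0.0, 1.0]] [0.00686284 0.         0.         0.         0.        ] [[-0.875, -0.32, 0.364, 0.856], [0.485, -0.582, 0.653, 0.637], [0.002, 0.748, 0.664, 0.583], [0.0, 0.0, 0.0, 1.0]]
top [[453.9, 0.0, 319.8], [0.0, 453.9, 244.4], [0.0, 0.0, 1.0]] [-0.10123925  0.          0.          0.          0.        ] [[-0.015, 0.991, -0.13, 0.438], [-1.0, -0.015, 0.004, 0.131], [0.002, 0.13, 0.991, 1.027], [0.0, 0.0, 0.0, 1.0]]
{'clock': 0.1, 'joint_pos': array([-1.46460865e+00,  3.13951146e-01,  4.51187241e-02,  1.30359951e+00,
        1.34559283e-05,  1.43122377e+00]), 'qvel': array([ 0.00191303, -0.00037364,  0.0014275 , -0.00102589, -0.00031234,
        0.00050542]), 'tau': array([ 1.84470497e-03, -4.81722593e+01,  2.99245584e+01,  1.27307742e-02,
       -8.20181708e-05, -3.14352043e-06]), 'tcp_pos': array([ 0.13985659, -0.55727694,  0.23049402]), 'orientation': array([-8.17578360e-04,  9.92459402e-01,  1.22571067e-01,  2.03775463e-05]), 'wrist_force': array([-0.61796492,  0.64228267,  0.1947989 ]), 'ft_torque': array([-0.01415512,  0.03760678,  0.00194336]), 'grip_force': 0.0, 'finger_gap': 0.08552766005613727}
```

View pics/top0.png

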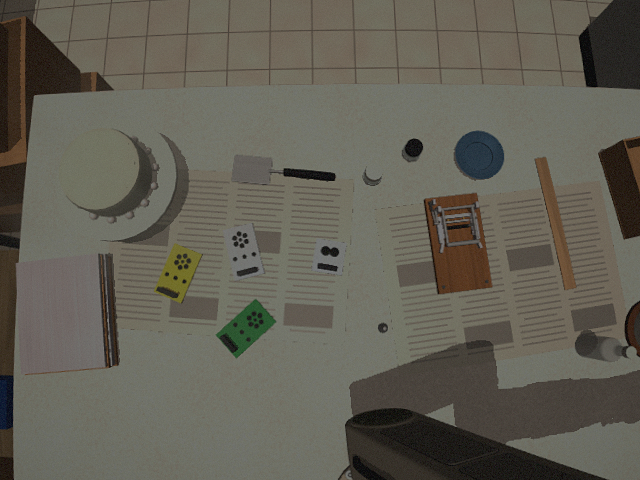

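View pics/scene0.png

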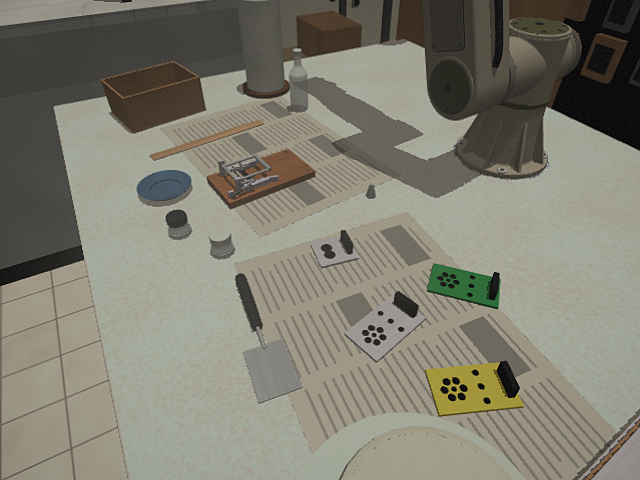

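The top view shows these candidates for the plate:
- The bare aluminium plate with a flower and three holes is at (243,250). This is my choice.
- The short two-hole plate (spare) is at (328,257).
- The green plate is at (246,328) and the yellow one at (178,273).
- The spatula blade is at (252,170).

The jig is at (458,243) with its entry end towards the bottom of the image. The white jar is at (372,176) and the nozzle at (383,328). Next I'll measure the jig and plate and take a close crop.

```bash
cat > h.py <<'E'
import numpy as np,cv2
from scipy.spatial.transform import Rotation as R
from workcell import telemetry, imaging
def ray(p,uv):
    uv=np.array(uv,float).reshape(-1,1,2)
    n=cv2.undistortPoints(uv,np.array(p["camera_matrix"]),np.array(p["D"])).reshape(-1,2)
    T=np.array(p["pose"]); d=np.c_[n[:,0],-n[:,1],-np.ones(len(n))]@T[:3,:3].T
    return T[:3,3],d
def onz(p,uv,z):
    o,d=ray(p,uv); return o+d*((z-o[2])/d[:,2])[:,None]
def proj(p,X):
    T=np.array(p["pose"]); c=(np.atleast_2d(X)-T[:3,3])@T[:3,:3]; c=c*[1,-1,-1]
    return cv2.projectPoints(c.reshape(-1,1,3),np.zeros(3),np.zeros(3),np.array(p["camera_matrix"]),np.array(p["D"]))[0].reshape(-1,2)
def tool():
    s=telemetry.get_state(); q=s["orientation"]; return s,np.array(s["tcp_pos"]),R.from_quat([q[1],q[2],q[3],q[0]])
def go(target,Rt=None):
    "shift (mm) and rotvec in tool axes to reach target"
    s,t,r=tool(); print("shift",np.round(r.inv().apply(np.array(target)-t)*1000,1).tolist(), "rot",None if Rt is None else np.round((r.inv()*Rt).as_rotvec(),3).tolist())
E
python3 - <<'E'
from h import *
im=cv2.imread("pics/top0.png"); p=imaging.camera_params("top")
hsv=cv2.cvtColor(im,cv2.COLOR_BGR2HSV)
sub=np.zeros(im.shape[:2],np.uint8); sub[185:300,415:500]=1
m=((hsv[...,0]<20)&(hsv[...,1]>110)&(hsv[...,2]>50)&(sub>0)).astype(np.uint8)
c=np.vstack([x for x in cv2.findContours(m,0,2)[0] if cv2.contourArea(x)>20])
r=cv2.minAreaRect(c); b=cv2.boxPoints(r); print("bed",r,b.round(1).tolist())
B=onz(p,b,.018); print(B.round(4).tolist(),"ctr",B.mean(0), [np.linalg.norm(B[i]-B[i-1]) for i in range(4)])
# plate: holes/bar dark blobs
x0,y0=215,212
for nm,(x0,y0,x1,y1) in dict(plate=(222,218,272,284),spare=(308,234,350,280)).items():
    g=im[y0:y1,x0:x1].max(2); m=(g<75).astype(np.uint8)
    for k in cv2.findContours(m,0,2)[0]:
        if cv2.contourArea(k)>3:
            r=cv2.minAreaRect(k); print(nm,np.round(np.array(r[0])+[x0,y0],1),np.round(r[1],1),round(r[2]),onz(p,[np.array(r[0])+[x0,y0]],.005).round(4))
a=cv2.resize(im[205:305,200:360],None,fx=4,fy=4,interpolation=2); b=cv2.resize(im[180:305,410:510],None,fx=3.2,fy=3.2,interpolation=2)
o=np.zeros((400,960,3),np.uint8); o[:,:640]=a; o[:,640:]=b; cv2.imwrite("pics/crop.png",cv2.resize(o,(800,333)))
E
```

```text
bed ((457.9753112792969, 242.65655517578125), (96.73863220214844, 53.51791000366211), 81.31365203857422) [[424.20001220703125, 198.89999389648438], [477.1000061035156, 190.8000030517578], [491.70001220703125, 286.3999938964844], [438.79998779296875, 294.5]]
[[0.6725, -0.1142, 0.018], [0.6906, -0.2393, 0.018], [0.4698, -0.2595, 0.018], [0.4544, -0.1374, 0.018]] ctr [ 0.57182914 -0.18756772  0.018     ] [np.float64(0.21928224360901205), np.float64(0.1263714097811998), np.float64(0.22166683143225732), np.float64(0.12306116765214918)]
plate [247.1 271. ] [ 5.3 21.1] 76 [[0.5146 0.2913 0.005 ]]
plate [234.5 258.5] [3. 3.] 90 [[0.5433 0.3202 0.005 ]]
plate [244.5 256. ] [3. 4.] 0 [[0.5487 0.2974 0.005 ]]
plate [253.5 253.5] [3. 3.] 90 [[0.5541 0.2769 0.005 ]]
plate [241.5 245. ] [4. 3.] 90 [[0.574  0.3044 0.005 ]]
plate [235.5 243.5] [3. 5.] 0 [[0.5776 0.3182 0.005 ]]
plate [246. 241.] [4. 4.] 90 [[0.583  0.2942 0.005 ]]
plate [240.  239.5] [2.1 2.1] 45 [[0.5867 0.3079 0.005 ]]
plate [234. 238.] [4. 4.] 90 [[0.5903 0.3217 0.005 ]]
plate [244.5 235. ] [4. 3.] 90 [[0.5969 0.2977 0.005 ]]
plate [238.5 233. ] [3. 4.] 0 [[0.6017 0.3115 0.005 ]]
spare [327.2 266.7] [19.4  5.6] 9 [[0.5217 0.1102 0.005 ]]
spare [329.5 251. ] [17.3  9.2] 6 [[0.5573 0.1044 0.005 ]]
```

View pics/crop.png

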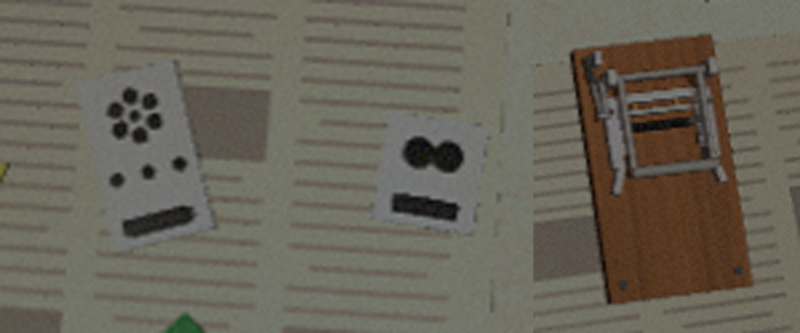

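Confirmed: the flower and three-hole plate, grip bar at crop (160,222), is the one I want. The short plate has two holes. The jig clip is shut and the entry end is at the bottom.

```bash
python3 - <<'E'
from h import *
s,t,r=tool(); p=imaging.camera_params("wrist"); T=np.array(p["pose"])
print("cam in tool",r.inv().apply(T[:3,3]-t).round(4),"look",r.inv().apply(-T[:3,2]).round(3),"up",r.inv().apply(T[:3,1]).round(3),np.round(p["camera_matrix"],0).tolist(),p["D"])
a=.098; y=np.array([np.cos(a),np.sin(a),0]); z=np.array([0,0,-1.]); Rt=R.from_matrix(np.c_[np.cross(y,z),y,z])
go([.566,-.188,.25],Rt)
E
```

```text
cam in tool [ 0.0665 -0.0013 -0.1437] look [-0.261  0.001  0.965] up [0.965 0.    0.261] [[425.0, 0.0, 319.0], [0.0, 425.0, 245.0], [0.0, 0.0, 1.0]] [-0.0804479  0.         0.         0.         0.       ]
shift [503.2, -254.5, -19.0] rot [-0.001, -0.001, -1.423]
```

Call:
step_arm --moves '[[[290,-147,-10],[0,0,-0.85],50],[[290,-147,-10],[0,0,-0.85],50],[[290,-147,-10],[0,0,-0.85],50],[[290,-147,-10],[0,0,-0.85],40],[[290,-147,-10],[0,0,-0.85],30],[[290,-147,-10],[0,0,-0.85],30],[[290,-147,-10],[0,0,-0.85],30],[[290,-147,-10],[0,0,-0.85],30]]'

```text
clock: 0.77
tcp_pos: [0.3869, -0.3422, 0.2412]
orientation: [-0.0, 0.852, 0.523, 0.0]
wrist_force: [0.8, -0.4, 0.4]
finger_gap: 0.03
grip_force: 0.0
```

```bash
python3 - <<'E'
from h import *
a=.098; y=np.array([np.cos(a),np.sin(a),0]); z=np.array([0,0,-1.]); Rt=R.from_matrix(np.c_[np.cross(y,z),y,z])
go([.566,-.188,.25],Rt)
E
```

```text
shift [218.6, 89.9, -8.7] rot [-0.0, -0.001, -0.568]
```

Call:
step_arm --moves '[[[218.6,89.9,-8.7],[0,0,-0.568],30],[[218.6,89.9,-8.7],[0,0,-0.568],30],[[218.6,89.9,-8.7],[0,0,-0.568],30],[[218.6,89.9,-8.7],[0,0,-0.568],30],[[218.6,89.9,-8.7],[0,0,-0.568],30],[[218.6,89.9,-8.7],[0,0,-0.568],30],[[218.6,89.9,-8.7],[0,0,-0.568],30],[[218.6,89.9,-8.7],[0,0,-0.568],30]]'

```text
clock: 1.43
tcp_pos: [0.566, -0.1898, 0.2491]
orientation: [-0.001, 0.672, 0.74, -0.0]
wrist_force: [-0.7, -0.3, -0.2]
finger_gap: 0.03
grip_force: 0.0
```

```bash
python3 - <<'E'
from h import *
import pickle
p=imaging.camera_params("wrist"); im=imaging.read_camera("wrist")[:,:,::-1].copy(); cv2.imwrite("pics/w1.png",im); pickle.dump(p,open("w1.p","wb"))
s,t,r=tool(); print(t,r.as_matrix().round(3).tolist(),s["clock"],s["wrist_force"])
E
```

```text
[ 0.56512642 -0.19079177  0.24922602] [[-0.094, 0.996, -0.002], [0.996, 0.094, 0.0], [0.0, -0.002, -1.0]] 1.4833 [ 0.28716766 -0.47810384  0.10161734]
```

View pics/w1.png

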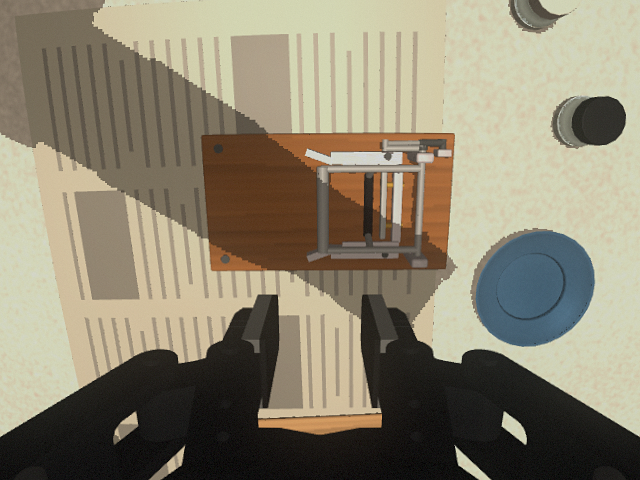

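The wrist view shows the bed corners near (203,135), (453,134), (211,269) and (447,269). The clip's grip bar runs vertically at u≈323, from v≈168 to 255.

```bash
python3 - <<'E'
from h import *
import pickle
p=pickle.load(open("w1.p","rb")); im=cv2.imread("pics/w1.png"); hsv=cv2.cvtColor(im,cv2.COLOR_BGR2HSV)
m=((hsv[...,0]<22)&(hsv[...,1]>120)).astype(np.uint8); m[:120]=0;m[285:]=0;m[:,:180]=0;m[:,470:]=0
m=cv2.morphologyEx(m,cv2.MORPH_CLOSE,np.ones((45,45))); 
c=max(cv2.findContours(m,0,2)[0],key=cv2.contourArea); c=cv2.convexHull(c)
q=cv2.approxPolyDP(c,8,True).reshape(-1,2); print(q.tolist()); 
Q=onz(p,q,.018); print(Q.round(4).tolist())
# bar: grey profile rows 185..240
g=im[:,300:350].astype(int); 
for v in (185,200,225,240):
    print(v,[int(x) for x in (g[v,:,0]-g[v,:,2])[10:36]])
E
```

```text
[[454, 135], [444, 268], [211, 269], [202, 135]]
[[0.6757, -0.1148, 0.018], [0.6872, -0.235, 0.018], [0.4708, -0.257, 0.018], [0.4589, -0.1359, 0.018]]
185 [-63, -61, -61, -63, -63, -64, -40, -9, -12, -15, -14, -16, -15, -15, -17, -16, -14, -17, -13, -62, -57, -58, -115, -113, -110, -110]
200 [-57, -61, -58, -61, -61, -61, -47, -13, -14, -16, -14, -14, -15, -14, -15, -13, -15, -14, -13, -65, -59, -57, -63, -58, -59, -62]
225 [-61, -63, -66, -61, -63, -63, -64, -8, -13, -16, -14, -15, -16, -17, -15, -13, -15, -12, -11, -66, -63, -62, -62, -61, -64, -61]
240 [-60, -61, -64, -61, -61, -62, -66, -20, -10, -14, -14, -14, -14, -16, -16, -13, -12, -11, -11, -66, -60, -60, -59, -63, -61, -62]
```

```bash
python3 - <<'E'
from h import *
import pickle
p=pickle.load(open("w1.p","rb"))
X=onz(p,[[322.6,185],[322.6,212],[322.6,240]],.046); print(X.round(4).tolist())
a=.098;J=R.from_rotvec([0,0,a]).as_matrix(); o=np.array([.5632,-.1867,0]); print(((X-o)@J*1000).round(1))
# side wires v and bed centre check
print(((onz(p,[[323,169],[323,251]],.046)-o)@J*1000).round(1))
y=J[:,0]; z=np.array([0,0,-1.]); Rt=R.from_matrix(np.c_[np.cross(y,z),y,z])
t=o+J@[.005,0,0]; t[2]=.06; go(t,Rt)
print(tool()[0]["finger_gap"])
E
```

```text
[[0.5663, -0.1658, 0.046], [0.5685, -0.1881, 0.046], [0.5709, -0.212, 0.046]]
[[  5.1  20.5  46. ]
 [  5.1  -1.9  46. ]
 [  5.1 -25.9  46. ]]
[[  5.5  33.4  46. ]
 [  5.5 -35.5  46. ]]
shift [4.2, 3.8, 189.2] rot [-0.002, -0.0, -0.004]
0.030028501234817567
```

Call:
step_arm --moves '[[[4,3.8,40],[0,0,0],30],[[4,3.8,80],[0,0,0],30],[[4,3.8,120],[0,0,0],30],[[4,3.8,155],[0,0,0],30],[[4,3.8,185],[0,0,0],30],[[4,3.8,205],[0,0,0],30],[[4,3.8,220],[0,0,0],30],[[4,3.8,220],[0,0,0],30]]'

```text
clock: 2.15
tcp_pos: [0.5647, -0.1871, 0.0263]
orientation: [-0.003, 0.674, 0.738, -0.001]
wrist_force: [-1.0, 0.5, -1.1]
finger_gap: 0.0299
grip_force: 0.0
```

Call:
step_arm --moves '[[[0,0,0],[0,0,0],5],[[0,0,0],[0,0,0],5],[[0,0,0],[0,0,0],5],[[0,0,0],[0,0,0],5],[[0,0,0],[0,0,0],5],[[0,0,0],[0,0,0],5]]' --grip_force 30

```text
clock: 2.65
tcp_pos: [0.5682, -0.1881, 0.0309]
orientation: [0.001, 0.674, 0.739, -0.001]
wrist_force: [-4.8, -3.6, 0.2]
finger_gap: 0.0085
grip_force: 29.5
```

Call:
step_arm --moves '[[[0,0.4,-8],[0,0,0],5],[[0,1.6,-15.9],[0,0,0],5],[[0,3.6,-23.6],[0,0,0],5],[[0,6.3,-31.2],[0,0,0],5],[[0,9.8,-38.4],[0,0,0],5],[[0,14.0,-45.2],[0,0,0],5],[[0,18.8,-51.5],[0,0,0],5],[[0,24.3,-57.4],[0,0,0],5]]' --grip_force 40

```text
clock: 3.32
tcp_pos: [0.5893, -0.1858, 0.0883]
orientation: [-0.002, 0.674, 0.739, -0.003]
wrist_force: [-13.3, -4.5, 6.9]
finger_gap: 0.0081
grip_force: 39.3
```

```bash
python3 - <<'E'
from h import *
s,t,r=tool(); print(t,s["wrist_force"],s["finger_gap"],s["clock"])
E
```

```text
[ 0.58932125 -0.1857604   0.08832454] [-13.28826647  -4.53607858   6.93221989] 0.00814522856023832 3.3167
```

Call:
step_arm --moves '[[[0,5.0,-6],[0,0,0],5],[[0,11.6,-10.6],[0,0,0],5],[[0,18.6,-14.7],[0,0,0],5],[[0,26,-18.1],[0,0,0],5],[[0,33.8,-20.7],[0,0,0],5],[[0,38.5,-21.8],[0,0,0],5],[[0,40.2,-22.1],[0,0,0],5],[[0,40.2,-22.1],[0,0,0],5]]'

```text
clock: 3.98
tcp_pos: [0.6357, -0.1811, 0.1125]
orientation: [0.003, 0.673, 0.74, 0.002]
wrist_force: [0.9, 1.1, 6.3]
finger_gap: 0.0082
grip_force: 40.8
```

```bash
python3 - <<'E'
from h import *
s,t,r=tool(); print(t,s["wrist_force"],s["finger_gap"],s["clock"])
J=R.from_rotvec([0,0,.098]).as_matrix(); o=np.array([.5633,-.1872,0]); print((t-o)@J)
im=imaging.read_camera("scene"); cv2.imwrite("pics/s2.png",cv2.resize(im[100:260,150:390,::-1],None,fx=3,fy=3))
E
```

```text
[ 0.63570008 -0.18113202  0.11253456] [0.87073027 1.05430042 6.32324196] 0.008210847874057636 3.9833
[ 0.0726464  -0.00104499  0.11253456]
```

View pics/s2.png

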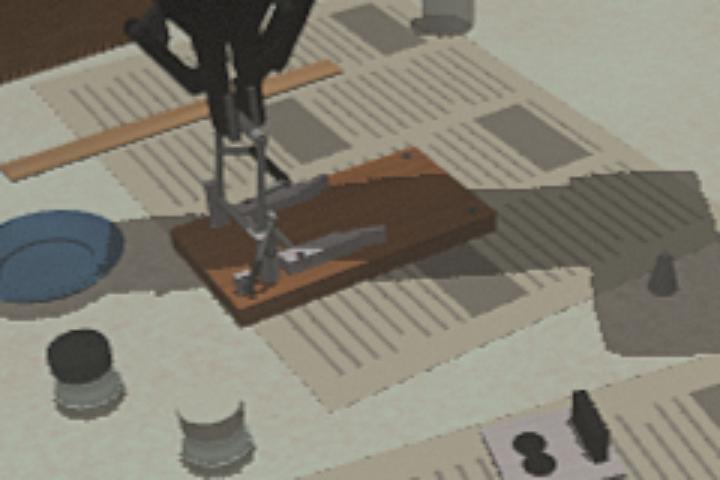

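The clip stands upright at about 1.4 rad. I'll release it and move to the plate.

Call:
step_arm --moves '[[[0,0,0],[0,0,0],20],[[0,0,0],[0,0,0],30],[[0,0,0],[0,0,0],30],[[0,0,-10],[0,0,0],30],[[0,0,-30],[0,0,0],30],[[0,0,-60],[0,0,0],30],[[0,0,-90],[0,0,0],30],[[0,0,-90],[0,0,0],30]]'

```text
clock: 4.7
tcp_pos: [0.6356, -0.1821, 0.207]
orientation: [0.005, 0.673, 0.739, 0.002]
wrist_force: [1.1, -0.4, 1.1]
finger_gap: 0.03
grip_force: 0.0
```

```bash
python3 - <<'E'
from h import *
p=imaging.camera_params("top"); b=onz(p,[[247.1,271]],.028)[0]; print(b)
a=.25;J=R.from_rotvec([0,0,a]).as_matrix()
y=J[:,0]; z=np.array([0,0,-1.]); Rt=R.from_matrix(np.c_[np.cross(y,z),y,z])
t=b.copy(); t[2]=.2; go(t,Rt); print(tool()[0]["wrist_force"],tool()[1])
E
```

```text
[0.51282418 0.28767786 0.028     ]
shift [479.2, -78.7, 4.0] rot [0.009, 0.006, -0.157]
[ 1.08766632 -0.3793244   1.0678833 ] [ 0.63558283 -0.18212555  0.20702125]
```

Call:
step_arm --moves '[[[300,-49,2],[0,0,0],40],[[300,-49,2],[0,0,0],40],[[300,-49,2],[0,0,0],40],[[300,-49,2],[0,0,0],40],[[300,-49,2],[0,0,0],40],[[300,-49,2],[0,0,0],40],[[300,-49,2],[0,0,0],40],[[300,-49,2],[0,0,0],40]]'

```text
clock: 5.37
tcp_pos: [0.5542, 0.1179, 0.1981]
orientation: [-0.001, 0.672, 0.741, 0.0]
wrist_force: [0.1, -0.3, -0.4]
finger_gap: 0.0395
grip_force: 0.0
```

Call:
step_arm --moves '[[[179,-30,2],[0,0,-0.157],40],[[179,-30,2],[0,0,-0.157],40],[[179,-30,2],[0,0,-0.157],40],[[179,-30,2],[0,0,-0.157],40],[[179,-30,2],[0,0,-0.157],40],[[179,-30,2],[0,0,-0.157],40],[[179,-30,2],[0,0,-0.157],40],[[179,-30,2],[0,0,-0.157],40]]'

```text
clock: 6.03
tcp_pos: [0.5102, 0.2878, 0.1956]
orientation: [0.0, 0.614, 0.79, -0.0]
wrist_force: [0.2, -0.5, 0.8]
finger_gap: 0.0402
grip_force: 0.0
```

```bash
python3 - <<'E'
from h import *
import pickle
p=imaging.camera_params("wrist"); im=imaging.read_camera("wrist")[:,:,::-1].copy(); cv2.imwrite("pics/w2.png",im); pickle.dump(p,open("w2.p","wb"))
s,t,r=tool(); print(t,r.as_matrix().round(3).tolist(),s["clock"])
E
```

```text
[0.51033338 0.28740143 0.19554747] [[-0.246, 0.969, 0.0], [0.969, 0.246, -0.001], [-0.001, -0.0, -1.0]] 6.0833
```

View pics/w2.png

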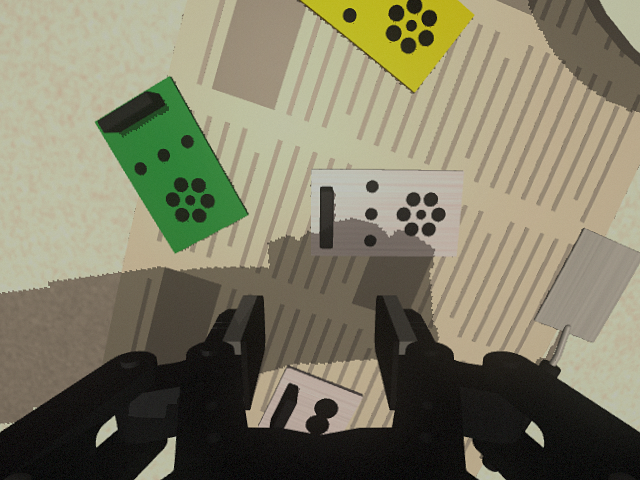

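The wrist view shows the wanted plate with its bar at u≈326, v 186–249. Its three holes are near u≈371 and the flower near (421,214).

```bash
python3 - <<'E'
from h import *
import pickle
p=pickle.load(open("w2.p","rb")); im=cv2.imread("pics/w2.png")
x0,y0,x1,y1=312,172,462,254
m=(im[y0:y1,x0:x1].max(2)<55).astype(np.uint8); H={}
for k in cv2.findContours(m,0,2)[0]:
    if cv2.contourArea(k)>15:
        r=cv2.minAreaRect(k); c=np.array(r[0])+[x0,y0]; big=max(r[1])>30
        print(c.round(1),np.round(r[1],1),round(r[2],1),onz(p,[c],.03 if big else .005).round(4)[0])
        if big: B=onz(p,cv2.boxPoints(r)+[x0,y0],.031); print(B.round(4).tolist(),B.mean(0))
E
```

```text
[369.5 240. ] [10. 11.] 90.0 [0.5549 0.2791 0.005 ]
[428. 229.] [12. 12.] 90.0 [0.5985 0.2997 0.005 ]
[411. 229.] [11.3 12.7] 45.0 [0.585  0.2963 0.005 ]
[420.5 214. ] [7.8 7.8] 45.0 [0.5888 0.31   0.005 ]
[371. 214.] [10. 10.] 90.0 [0.5501 0.3001 0.005 ]
[438. 214.] [11.3 12.7] 45.0 [0.6025 0.3136 0.005 ]
[403. 214.] [12. 12.] 90.0 [0.5751 0.3065 0.005 ]
[430.2 198.9] [11.6 13. ] 63.4 [0.5926 0.3236 0.005 ]
[413. 199.] [12. 12.] 90.0 [0.5792 0.3201 0.005 ]
[326. 217.] [60. 12.] 90.0 [0.5142 0.2936 0.03  ]
[[0.5044, 0.3142, 0.031], [0.5128, 0.3163, 0.031], [0.5243, 0.2726, 0.031], [0.5155, 0.2704, 0.031]] [0.5142392  0.29338212 0.031     ]
[372. 186.] [10. 10.] 90.0 [0.5447 0.3218 0.005 ]
```

```bash
python3 - <<'E'
from h import *
go([.5147,.2925,.009])
E
```

```text
shift [4.0, 5.5, 186.5] rot None
```

Call:
step_arm --moves '[[[4,5.5,40],[0,0,0],40],[[4,5.5,80],[0,0,0],40],[[4,5.5,120],[0,0,0],40],[[4,5.5,150],[0,0,0],40],[[4,5.5,170],[0,0,0],40],[[4,5.5,180],[0,0,0],40],[[4,5.5,185],[0,0,0],40],[[4,5.5,185],[0,0,0],40]]'

```text
clock: 6.75
tcp_pos: [0.5145, 0.2928, 0.0101]
orientation: [-0.0, 0.614, 0.789, -0.0]
wrist_force: [-0.1, 1.0, 0.6]
finger_gap: 0.04
grip_force: 0.0
```

Call:
step_arm --moves '[[[0,0,0],[0,0,0],20],[[0,0,0],[0,0,0],8],[[0,0,0],[0,0,0],5],[[0,0,0],[0,0,0],5],[[0,0,0],[0,0,0],5],[[0,0,0],[0,0,0],5]]' --grip_force 40

```text
clock: 7.25
tcp_pos: [0.5158, 0.2944, 0.0124]
orientation: [0.001, 0.613, 0.79, 0.001]
wrist_force: [0.0, -0.1, 6.9]
finger_gap: 0.0089
grip_force: 41.6
```

Call:
step_arm --moves '[[[0,0,-10],[0,0,0],5],[[0,0,-30],[0,0,0],5],[[0,0,-65],[0,0,0],5],[[0,0,-100],[0,0,0],5],[[0,0,-130],[0,0,0],5],[[0,0,-130],[0,0,0],5]]'

```text
clock: 7.75
tcp_pos: [0.5175, 0.2955, 0.1482]
orientation: [0.003, 0.613, 0.79, 0.005]
wrist_force: [0.5, 0.5, 0.0]
finger_gap: 0.0088
grip_force: 40.6
```

```bash
python3 - <<'E'
from h import *
import pickle
p=imaging.camera_params("wrist"); im=imaging.read_camera("wrist")[:,:,::-1].copy(); cv2.imwrite("pics/w3.png",im); pickle.dump(p,open("w3.p","wb"))
s,t,r=tool(); print(t,s["wrist_force"],s["finger_gap"])
a=.098;J=R.from_rotvec([0,0,a]).as_matrix();o=np.array([.5633,-.1872,0])
y=J[:,0]; z=np.array([0,0,-1.]); Rt=R.from_matrix(np.c_[np.cross(y,z),y,z])
t=o+J@[-.130,0,.14]; go(t,Rt)
E
```

```text
[0.51652711 0.29501412 0.14523604] [-0.32133057 -0.38412405 -1.80692426] 0.009105349356611805
shift [-459.0, -202.7, 3.1] rot [0.008, -0.002, 0.152]
```

View pics/w3.png

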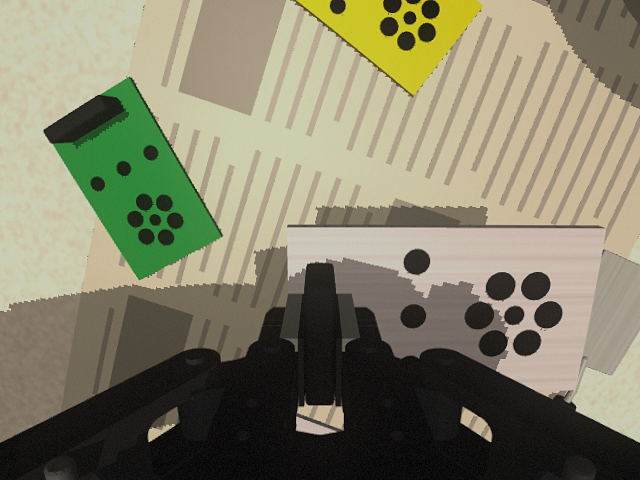

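The plate is held level and square: its edge is straight along v≈226, the mid hole is at (413,316) and the flower at (514,316). I'll carry it to the jig.

Call:
step_arm --moves '[[[-280,-124,2],[0,0,0],5],[[-280,-124,2],[0,0,0],5],[[-280,-124,2],[0,0,0],5],[[-280,-124,2],[0,0,0],5],[[-280,-124,2],[0,0,0],5],[[-280,-124,2],[0,0,0],5],[[-280,-124,2],[0,0,0],5],[[-280,-124,2],[0,0,0],5]]'

```text
clock: 8.47
tcp_pos: [0.4611, -0.0119, 0.1376]
orientation: [-0.001, 0.615, 0.789, -0.001]
wrist_force: [0.2, -0.3, -1.1]
finger_gap: 0.0093
grip_force: 40.6
```

Call:
step_arm --moves '[[[-179,-79,1],[0,0,0.152],5],[[-179,-79,1],[0,0,0.152],5],[[-179,-79,1],[0,0,0.152],5],[[-179,-79,1],[0,0,0.152],5],[[-179,-79,1],[0,0,0.152],5],[[-179,-79,1],[0,0,0.152],5],[[-179,-79,1],[0,0,0.152],5],[[-179,-79,1],[0,0,0.152],5]]'

```text
clock: 9.13
tcp_pos: [0.4301, -0.2002, 0.1367]
orientation: [-0.001, 0.672, 0.741, 0.0]
wrist_force: [1.0, 0.2, 0.0]
finger_gap: 0.0089
grip_force: 40.6
```

```bash
python3 - <<'E'
from h import *
import pickle
p=imaging.camera_params("wrist"); im=imaging.read_camera("wrist")[:,:,::-1].copy(); cv2.imwrite("pics/w4.png",im); pickle.dump(p,open("w4.p","wb"))
s,t,r=tool(); print(t,r.as_matrix().round(3).tolist(),s["wrist_force"],s["finger_gap"],s["clock"])
E
```

```text
[ 0.43042433 -0.19978835  0.13683562] [[-0.099, 0.995, -0.002], [0.995, 0.099, 0.001], [0.002, -0.001, -1.0]] [ 0.27031475  0.48286943 -1.16803242] 0.008975811448432215 9.1833
```

View pics/w4.png

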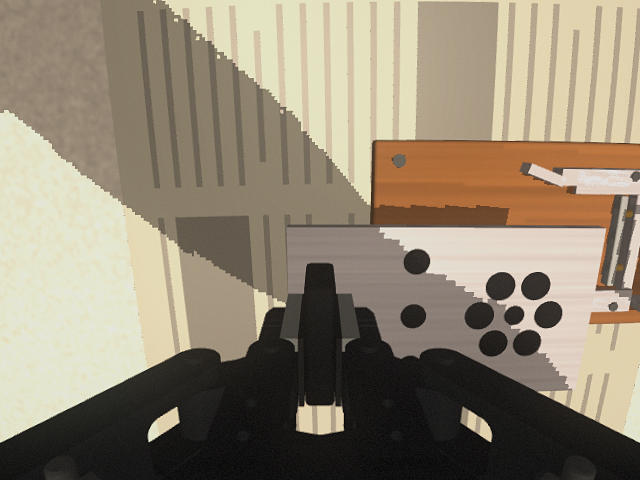

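The picture shows the plate ahead of the guides, with its +y edge at v≈226. The bed's +y edge runs from (375,140) to (640,144).

```bash
python3 - <<'E'
from h import *
import pickle
p=pickle.load(open("w4.p","rb")); im=cv2.imread("pics/w4.png")
t=np.array([.4304,-.1998,.1368]); a=.098;J=R.from_rotvec([0,0,a]).as_matrix();o=np.array([.5633,-.1872,0])
hsv=cv2.cvtColor(im,cv2.COLOR_BGR2HSV); 
# plate holes
m=(im[235:375,395:600].max(2)<60).astype(np.uint8); P=[]
for k in cv2.findContours(m,0,2)[0]:
    if cv2.contourArea(k)>100: P.append(np.array(cv2.minAreaRect(k)[0])+[395,235])
P=np.array(P); W=onz(p,P,t[2]-.006); L=(W-o)@J*1000
for q,l in zip(P,L): print(q.round(1),l.round(1))
# plate +y edge: orange->plate transition; bed +y edge
def edge(us,v0,v1):
    e=[]
    for u in us:
        s=hsv[v0:v1,u,1].astype(float); s=cv2.GaussianBlur(s.reshape(-1,1),(1,3),0).ravel(); g=np.abs(np.diff(s)); e.append([u,v0+g.argmax()+.5])
    return np.array(e,float)
def fit(X):
    c=np.polyfit(X[:,0],X[:,1],1); return np.round([c[0],np.polyval(c,X[:,0].mean()),X[:,0].mean()],4)
us=range(390,500,6)
print("bed",fit((onz(p,edge(us,128,155),.018)-o)@J*1000))
us=range(390,590,6); print("plate edge",fit((onz(p,edge(us,215,238),t[2]-.006)-o)@J*1000))
print("tool",((t-o)@J*1000).round(1))
E
```

```text
[448.  361.5] [-82.1 -21.5 130.8]
[526. 342.] [-51.1 -13.3 130.8]
[492.5 342.5] [-64.9 -13.3 130.8]
[514.  315.5] [-57.7  -1.7 130.8]
[413. 316.] [-97.5  -1.5 130.8]
[548.  314.5] [-43.8  -1.5 130.8]
[479. 315.] [-71.7  -1.3 130.8]
[500.2 285.9] [-64.7  10.6 130.8]
[535.  285.5] [-50.9  10.7 130.8]
[416.5 261.5] [-97.6  20.4 130.8]
bed [ 1.19000e-02  6.20578e+01 -5.79843e+01]
plate edge [ 1.00000e-03  3.44844e+01 -7.13102e+01]
tool [-133.5    0.5  136.8]
```

Call:
step_arm --moves '[[[1.2,0,35],[0,0,0],5],[[1.2,0,65],[0,0,0],5],[[1.2,0,85],[0,0,0],5],[[1.2,0,96],[0,0,0],5],[[1.2,0,101],[0,0,0],5],[[1.2,0,103],[0,0,0],5],[[1.2,0,104],[0,0,0],5],[[1.2,0,104],[0,0,0],5]]'

```text
clock: 9.85
tcp_pos: [0.4317, -0.1998, 0.0342]
orientation: [0.001, 0.671, 0.741, 0.0]
wrist_force: [-0.5, 0.6, -1.3]
finger_gap: 0.0089
grip_force: 40.6
```

Call:
step_arm --moves '[[[0,0,1],[0,0,0],5],[[0,0,1],[0,0,0],5]]'

```text
clock: 10.02
tcp_pos: [0.4316, -0.2003, 0.0332]
orientation: [0.001, 0.672, 0.741, 0.0]
wrist_force: [0.4, 0.5, -0.9]
finger_gap: 0.0089
grip_force: 40.6
```

Call:
step_arm --moves '[[[0,0,1],[0,0,0],5],[[0,0,1],[0,0,0],5]]'

```text
clock: 10.18
tcp_pos: [0.4311, -0.2002, 0.0318]
orientation: [0.0, 0.672, 0.741, 0.0]
wrist_force: [0.0, 0.1, -1.0]
finger_gap: 0.0093
grip_force: 40.6
```

Call:
step_arm --moves '[[[0,0,1],[0,0,0],5],[[0,0,1],[0,0,0],5]]'

```text
clock: 10.35
tcp_pos: [0.431, -0.2001, 0.0305]
orientation: [0.0, 0.672, 0.741, 0.0]
wrist_force: [-0.9, -0.7, -1.2]
finger_gap: 0.0089
grip_force: 40.6
```

Call:
step_arm --moves '[[[0,0,1],[0,0,0],5],[[0,0,1],[0,0,0],5]]'

```text
clock: 10.52
tcp_pos: [0.4309, -0.2001, 0.0302]
orientation: [0.0, 0.672, 0.741, -0.0]
wrist_force: [-3.0, 0.3, 5.8]
finger_gap: 0.0091
grip_force: 41.7
```

Call:
step_arm --moves '[[[0,0,0.7],[0,0,0],5],[[0,0,0.7],[0,0,0],5]]'

```text
clock: 10.68
tcp_pos: [0.4309, -0.2001, 0.03]
orientation: [0.0, 0.672, 0.741, -0.0]
wrist_force: [-4.5, 1.6, 12.8]
finger_gap: 0.0091
grip_force: 42.5
```

Call:
step_arm --moves '[[[0,3,-1],[0,0,0],5],[[0,8,-1],[0,0,0],5],[[0,13,-1],[0,0,0],5],[[0,18,-1],[0,0,0],5],[[0,22,-1],[0,0,0],5],[[0,26,-1],[0,0,0],5],[[0,30,-1],[0,0,0],5],[[0,30,-1],[0,0,0],5]]'

```text
clock: 11.35
tcp_pos: [0.4609, -0.1973, 0.0304]
orientation: [0.0, 0.672, 0.741, -0.001]
wrist_force: [-3.5, 0.1, 7.7]
finger_gap: 0.0088
grip_force: 41.9
```

```bash
cat > st.py <<'E'
from h import *
s,t,r=tool();J=R.from_rotvec([0,0,.098]).as_matrix();o=np.array([.5633,-.1872,0])
print("jig",((t-o)@J*1000).round(1),"Fjig",(s["wrist_force"]@J).round(1),"T",s["ft_torque"].round(2),"gap",round(s["finger_gap"]*1000,1),s["clock"])
E
python3 st.py
```

```text
jig [-1.029e+02 -1.000e-01  3.040e+01] Fjig [-3.5  0.4  7.7] T [-0.03  0.69  0.02] gap 8.8 11.35
```

Call:
step_arm --moves '[[[0,2,-0.6],[0,0,0],5],[[0,5,-0.6],[0,0,0],5],[[0,8,-0.6],[0,0,0],5],[[0,11,-0.6],[0,0,0],5],[[0,14,-0.6],[0,0,0],5],[[0,17,-0.6],[0,0,0],5],[[0,20,-0.6],[0,0,0],5],[[0,20,-0.6],[0,0,0],5]]'

```text
clock: 12.02
tcp_pos: [0.4797, -0.1944, 0.0304]
orientation: [-0.001, 0.671, 0.741, -0.001]
wrist_force: [-6.0, 1.5, 7.6]
finger_gap: 0.0088
grip_force: 41.8
```

```bash
python3 st.py
```

```text
jig [-83.9   1.1  30.4] Fjig [-5.8  2.1  7.6] T [0.29 0.98 0.15] gap 8.8 12.0167
```

Call:
step_arm --moves '[[[1,0,-0.8],[0,0,0],5],[[1,2,-0.8],[0,0,0],5],[[1,4,-0.8],[0,0,0],5],[[1,6,-0.8],[0,0,0],5],[[1,9,-0.8],[0,0,0],5],[[1,12,-0.8],[0,0,0],5],[[1,15,-0.8],[0,0,0],5],[[1,15,-0.8],[0,0,0],5]]'

```text
clock: 12.68
tcp_pos: [0.4964, -0.1925, 0.0311]
orientation: [0.0, 0.671, 0.741, 0.0]
wrist_force: [1.5, 1.6, -0.4]
finger_gap: 0.0091
grip_force: 40.5
```

```bash
python3 st.py
```

```text
jig [-67.1   1.2  31.1] Fjig [ 1.6  1.5 -0.4] T [ 0.25 -0.03  0.05] gap 9.1 12.6833
```

Call:
step_arm --moves '[[[0.5,2,0],[0,0,0],5],[[0.5,4,0],[0,0,0],5],[[0.5,6,0],[0,0,0],5],[[0.5,8,0],[0,0,0],5],[[0.5,8,0],[0,0,0],5]]'

```text
clock: 13.1
tcp_pos: [0.504, -0.1914, 0.0313]
orientation: [0.0, 0.672, 0.741, 0.0]
wrist_force: [1.0, 0.5, -1.1]
finger_gap: 0.0091
grip_force: 40.6
```

Call:
step_arm --moves '[[[0,1,0],[0,0,0],5],[[0,2,0],[0,0,0],5],[[0,2,0],[0,0,0],5]]'

```text
clock: 13.35
tcp_pos: [0.5056, -0.1912, 0.0312]
orientation: [0.0, 0.672, 0.741, -0.0]
wrist_force: [-0.5, -0.3, -1.6]
finger_gap: 0.0091
grip_force: 40.6
```

```bash
python3 st.py
```

```text
jig [-57.8   1.6  31.2] Fjig [-0.5 -0.2 -1.6] T [0.04 0.07 0.03] gap 9.1 13.35
```

Call:
step_arm --moves '[[[0,1,0],[0,0,0],5],[[0,1,0],[0,0,0],5]]'

```text
clock: 13.52
tcp_pos: [0.5066, -0.1911, 0.0312]
orientation: [0.0, 0.672, 0.741, 0.0]
wrist_force: [0.6, -0.3, -0.9]
finger_gap: 0.0089
grip_force: 40.6
```

Call:
step_arm --moves '[[[0,1,0],[0,0,0],5],[[0,1,0],[0,0,0],5]]'

```text
clock: 13.68
tcp_pos: [0.5076, -0.191, 0.0312]
orientation: [0.0, 0.672, 0.741, 0.0]
wrist_force: [0.2, 0.4, -1.1]
finger_gap: 0.0093
grip_force: 40.6
```

Call:
step_arm --moves '[[[0,1,0],[0,0,0],5],[[0,1,0],[0,0,0],5]]'

```text
clock: 13.85
tcp_pos: [0.5086, -0.1909, 0.0312]
orientation: [0.0, 0.672, 0.741, 0.0]
wrist_force: [0.0, 0.1, -1.2]
finger_gap: 0.009
grip_force: 40.6
```

Call:
step_arm --moves '[[[0,1,0],[0,0,0],5],[[0,1,0],[0,0,0],5]]'

```text
clock: 14.02
tcp_pos: [0.5096, -0.1907, 0.0312]
orientation: [0.0, 0.672, 0.741, 0.0]
wrist_force: [1.0, 0.1, -0.4]
finger_gap: 0.0089
grip_force: 40.6
```

Call:
step_arm --moves '[[[0,1,0],[0,0,0],5],[[0,1,0],[0,0,0],5]]'

```text
clock: 14.18
tcp_pos: [0.5104, -0.1906, 0.0312]
orientation: [-0.0, 0.672, 0.741, -0.0]
wrist_force: [0.5, -0.2, -1.6]
finger_gap: 0.0085
grip_force: 40.6
```

Call:
step_arm --moves '[[[0,0.7,0],[0,0,0],5],[[0,0.7,0],[0,0,0],5]]'

```text
clock: 14.35
tcp_pos: [0.5105, -0.1906, 0.0311]
orientation: [-0.0, 0.672, 0.741, -0.001]
wrist_force: [-3.0, 0.1, 0.3]
finger_gap: 0.0087
grip_force: 40.7
```

Call:
step_arm --moves '[[[0,0,0.5],[0,0,0],5],[[0,0,1],[0,0,0],5],[[0,0,1],[0,0,0],5]]'

```text
clock: 14.6
tcp_pos: [0.5105, -0.1906, 0.0304]
orientation: [-0.0, 0.672, 0.741, -0.0]
wrist_force: [-4.8, -1.3, 4.1]
finger_gap: 0.0092
grip_force: 41.2
```

Call:
step_arm --moves '[[[0,0.5,0],[0,0,0],5],[[0,0.5,0],[0,0,0],5]]'

```text
clock: 14.77
tcp_pos: [0.5105, -0.1906, 0.0304]
orientation: [-0.001, 0.672, 0.741, -0.001]
wrist_force: [-6.5, -0.5, 5.9]
finger_gap: 0.0089
grip_force: 41.5
```

```bash
python3 st.py
```

```text
jig [-52.9   1.8  30.4] Fjig [-6.5  0.1  5.9] T [-0.18  1.3   0.01] gap 8.9 14.7667
```

Call:
step_arm --moves '[[[0,0,0],[0,0,0],12],[[0,0,0],[0,0,0],20],[[0,0,0],[0,0,0],30],[[0,0,0],[0,0,0],30],[[0,0,-15],[0,0,0],30],[[0,0,-45],[0,0,0],30],[[0,0,-85],[0,0,0],30],[[0,0,-125],[0,0,0],30]]'

```text
clock: 15.43
tcp_pos: [0.5111, -0.19, 0.1557]
orientation: [-0.001, 0.672, 0.741, -0.0]
wrist_force: [1.5, -0.6, -0.0]
finger_gap: 0.0301
grip_force: 0.0
```

Call:
step_arm --moves '[[[0,0,-35],[0,0,0],30],[[0,0,-60],[0,0,0],30],[[0,0,-60],[0,0,0],30],[[0,0,-60],[0,0,0],30]]'

```text
clock: 15.77
tcp_pos: [0.5131, -0.1911, 0.2171]
orientation: [0.002, 0.672, 0.741, 0.001]
wrist_force: [0.3, 0.5, -0.7]
finger_gap: 0.03
grip_force: 0.0
```

```bash
python3 - <<'E'
from h import *
import pickle
exec(open("st.py").read())
p=imaging.camera_params("wrist"); im=imaging.read_camera("wrist")[:,:,::-1].copy(); cv2.imwrite("pics/w5.png",im); pickle.dump(p,open("w5.p","wb"))
E
```

```text
jig [-50.4   1.  217.1] Fjig [ 0.3  0.5 -0.7] T [0.03 0.01 0.  ] gap 30.0 15.7667
```

View pics/w5.png

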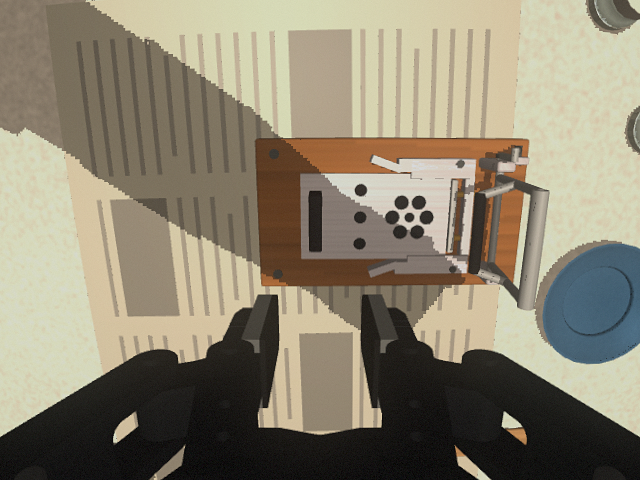

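The plate lies straight between the guides, with its bar at (315,221) and its front edge at u≈452 by the stop pad. The raised clip's grip bar runs from (538,190) to (527,308).

```bash
python3 - <<'E'
from h import *
import pickle
p=pickle.load(open("w5.p","rb")); im=cv2.imread("pics/w5.png")
J=R.from_rotvec([0,0,.098]).as_matrix();o=np.array([.5633,-.1872,0])
for z in (.1254,): print("bar",((onz(p,[[538,190],[533,245],[527,308]],z)-o)@J*1000).round(1).tolist())
for v in (195,215,235): print(v,[(u,im[v,u].tolist()) for u in range(444,472,2)])
print("plate front",((onz(p,[[451,200],[449,235]],.023)-o)@J*1000).round(1).tolist(), "rear",((onz(p,[[302,190],[302,235]],.023)-o)@J*1000).round(1).tolist())
y=J[:,0]; z=np.array([0,0,-1.]); Rt=R.from_matrix(np.c_[np.cross(y,z),y,z])
t=o+J@[.0745,0,0.112]; go(t,Rt)
E
```

```text
bar [[74.7, 36.5, 125.4], [75.9, 4.0, 125.4], [77.8, -36.1, 125.4]]
195 [(444, [195, 206, 215]), (446, [192, 203, 213]), (448, [196, 208, 217]), (450, [86, 93, 98]), (452, [163, 178, 189]), (454, [153, 167, 177]), (456, [93, 103, 111]), (458, [48, 91, 122]), (460, [47, 89, 119]), (462, [48, 90, 122]), (464, [125, 134, 148]), (466, [197, 211, 217]), (468, [190, 204, 212]), (470, [188, 200, 214])]
215 [(444, [191, 202, 212]), (446, [192, 204, 216]), (448, [151, 163, 171]), (450, [146, 159, 167]), (452, [169, 186, 195]), (454, [90, 102, 104]), (456, [42, 68, 105]), (458, [41, 67, 102]), (460, [65, 70, 75]), (462, [70, 75, 82]), (464, [195, 209, 219]), (466, [192, 206, 214]), (468, [187, 200, 213]), (470, [189, 203, 213])]
235 [(444, [188, 200, 213]), (446, [197, 212, 226]), (448, [92, 101, 106]), (450, [171, 189, 197]), (452, [162, 177, 184]), (454, [46, 76, 93]), (456, [42, 73, 94]), (458, [41, 73, 95]), (460, [64, 72, 80]), (462, [146, 156, 164]), (464, [190, 202, 211]), (466, [189, 203, 213]), (468, [190, 202, 212]), (470, [129, 146, 162])]
plate front [[57.2, 13.7, 23.0], [57.8, -15.5, 23.0]] rear [[-63.1, 21.5, 23.0], [-63.4, -15.5, 23.0]]
shift [-1.6, 125.7, 103.5] rot [0.001, 0.001, 0.0]
```

Call:
step_arm --moves '[[[-1.5,42,0],[0,0,0],30],[[-1.5,84,0],[0,0,0],30],[[-1.5,126,0],[0,0,0],30],[[-1.5,126,35],[0,0,0],30],[[-1.5,126,70],[0,0,0],30],[[-1.5,126,90],[0,0,0],30],[[-1.5,126,103.5],[0,0,0],30],[[-1.5,126,103.5],[0,0,0],30]]'

```text
clock: 16.48
tcp_pos: [0.6335, -0.1779, 0.1047]
orientation: [-0.005, 0.672, 0.741, -0.002]
wrist_force: [-1.7, 0.6, -0.2]
finger_gap: 0.0298
grip_force: 0.0
```

```bash
python3 st.py
```

```text
jig [ 70.7   2.3 104.7] Fjig [-1.7  0.8 -0.2] T [ 0.03  0.06 -0.01] gap 29.8 16.4833
```

Call:
step_arm --moves '[[[0,0,0],[0,0,0],15],[[0,0,0],[0,0,0],5],[[0,0,0],[0,0,0],5],[[0,0,0],[0,0,0],5],[[0,0,0],[0,0,0],5],[[0,0,0],[0,0,0],5]]' --grip_force 50

```text
clock: 16.98
tcp_pos: [0.6375, -0.1795, 0.1115]
orientation: [0.0, 0.672, 0.741, 0.0]
wrist_force: [4.2, 0.3, -12.0]
finger_gap: 0.0081
grip_force: 48.5
```

```bash
python3 st.py
```

```text
jig [ 74.6   0.4 111.5] Fjig [  4.2  -0.1 -12. ] T [ 0.26 -1.    0.05] gap 8.1 16.9833
```

Call:
step_arm --moves '[[[0,-6.3,1.6],[0,0,0],5],[[0,-12.5,3.2],[0,0,0],5],[[0,-18.6,5.3],[0,0,0],5],[[0,-24.4,7.8],[0,0,0],5],[[0,-30.1,10.8],[0,0,0],5],[[0,-35.4,14.3],[0,0,0],5],[[0,-40.5,18.2],[0,0,0],5],[[0,-45.3,22.4],[0,0,0],5]]'

```text
clock: 17.65
tcp_pos: [0.5944, -0.1841, 0.0927]
orientation: [0.003, 0.671, 0.741, 0.002]
wrist_force: [3.7, 3.8, 3.5]
finger_gap: 0.0083
grip_force: 49.8
```

```bash
python3 st.py
```

```text
jig [31.2  0.  92.7] Fjig [4.1 3.4 3.5] T [ 0.81 -1.11 -0.02] gap 8.3 17.65
```

Call:
step_arm --moves '[[[0,-3.9,4.0],[0,0,0],5],[[0,-7.5,8.3],[0,0,0],5],[[0,-10.7,12.9],[0,0,0],5],[[0,-13.7,17.6],[0,0,0],5],[[0,-16.3,22.6],[0,0,0],5],[[0,-18.6,27.7],[0,0,0],5],[[0,-20.4,33.0],[0,0,0],5],[[0,-22,38.4],[0,0,0],5]]'

```text
clock: 18.32
tcp_pos: [0.5699, -0.1869, 0.0502]
orientation: [0.0, 0.672, 0.741, -0.0]
wrist_force: [2.6, 0.6, 0.9]
finger_gap: 0.0079
grip_force: 49.7
```

```bash
python3 st.py
```

```text
jig [ 6.6 -0.3 50.2] Fjig [2.7 0.3 0.9] T [-0.06 -0.81 -0.02] gap 7.9 18.3167
```

Call:
step_arm --moves '[[[0,-0.6,2],[0,0,0],5],[[0,-1,4],[0,0,0],5],[[0,-1.3,6],[0,0,0],5],[[0,-1.6,7.5],[0,0,0],5],[[0,-1.8,9],[0,0,0],5],[[0,-1.8,9],[0,0,0],5],[[0,-1.8,9],[0,0,0],5]]'

```text
clock: 18.9
tcp_pos: [0.5685, -0.1869, 0.042]
orientation: [0.0, 0.672, 0.741, -0.0]
wrist_force: [1.7, -4.2, -0.4]
finger_gap: 0.0078
grip_force: 49.0
```

```bash
python3 st.py
```

```text
jig [ 5.2 -0.2 42. ] Fjig [ 1.3 -4.4 -0.4] T [-0.65 -0.68  0.04] gap 7.8 18.9
```

Call:
step_arm --moves '[[[0,-0.1,1],[0,0,0],5],[[0,-0.1,1],[0,0,0],5]]'

```text
clock: 19.07
tcp_pos: [0.5685, -0.1869, 0.0416]
orientation: [0.001, 0.672, 0.741, -0.0]
wrist_force: [1.3, -4.2, 3.7]
finger_gap: 0.008
grip_force: 49.4
```

Call:
step_arm --moves '[[[0,-0.1,1],[0,0,0],5],[[0,-0.1,1],[0,0,0],5]]'

```text
clock: 19.23
tcp_pos: [0.5685, -0.1869, 0.0415]
orientation: [0.001, 0.672, 0.741, -0.0]
wrist_force: [-1.3, -2.7, 9.1]
finger_gap: 0.0078
grip_force: 50.0
```

```bash
python3 st.py
```

```text
jig [ 5.2 -0.3 41.5] Fjig [-1.5 -2.5  9.1] T [-0.5  -0.08  0.06] gap 7.8 19.2333
```

Call:
step_arm --moves '[[[0,0,-0.8],[0,0,0],8],[[0,0,-0.8],[0,0,0],15],[[0,0,-0.8],[0,0,0],26],[[0,0,-0.8],[0,0,0],26],[[0,0,-15],[0,0,0],26],[[0,0,-45],[0,0,0],26],[[0,0,-85],[0,0,0],26],[[0,0,-125],[0,0,0],26]]'

```text
clock: 19.9
tcp_pos: [0.5664, -0.1852, 0.1643]
orientation: [-0.003, 0.671, 0.741, -0.001]
wrist_force: [1.0, -0.6, 0.5]
finger_gap: 0.0262
grip_force: 0.0
```

Call:
step_arm --moves '[[[0,0,-40],[0,0,0],30],[[0,0,-70],[0,0,0],30],[[0,0,-70],[0,0,0],30],[[0,0,-70],[0,0,0],30]]'

```text
clock: 20.23
tcp_pos: [0.569, -0.1865, 0.2366]
orientation: [0.001, 0.672, 0.741, 0.001]
wrist_force: [-0.3, 1.5, -0.6]
finger_gap: 0.0301
grip_force: 0.0
```

```bash
python3 - <<'E'
exec(open("st.py").read())
im=imaging.read_camera("wrist")[:,:,::-1]; im2=imaging.read_camera("scene")[:,:,::-1]
a=cv2.resize(im[100:320,160:480],(400,275)); b=cv2.resize(im2[120:260,180:380],(400,275)); cv2.imwrite("pics/fin.png",np.hstack([a,b]))
E
```

```text
jig [5.700e+00 2.000e-01 2.366e+02] Fjig [-0.2  1.5 -0.6] T [0.03 0.05 0.03] gap 30.1 20.2333
```

View pics/fin.png

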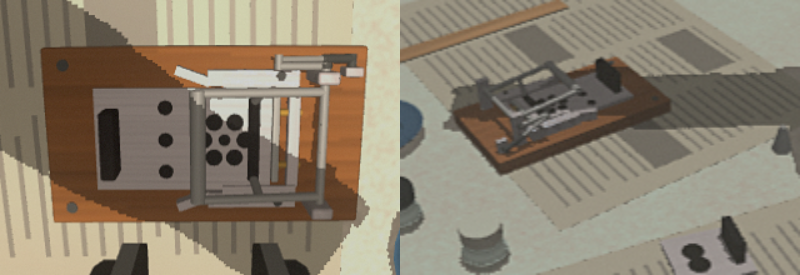

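The picture shows the plate home between the guides with its front at crop u≈270. The clip is down, with its black foot on the plate at crop (254,140), and the gripper is clear. I'm handing in.

```bash
python3 -c "
from workcell import env
print(env.hand_in())"
```

```text
the job is handed in; nothing more can be done
None
```

I've handed the job in. The longer plate is home against the end stop, found by feel at roughly jig x -5. The clip was lowered under control and clamps it, and I didn't touch the shorter plate, jar or nozzle. It took about 20 s of the 72 s allowed, and the hand-in call returned no verdict.

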